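Unlock the plate keeper and hold its sprung gate open

ROBOT

A 6-joint arm with a two-finger parallel gripper is mounted at the origin on a cart in front of the work surface, level with it; the furniture and walls round the work are solid. World frame = base frame: x ahead of the robot, y to its left, z up, the work surface at z = 0. Lengths are in m, angles in rad, forces in N, time in s.
With the tool pointing down it reaches from about 0.3 to 0.775 m from the base axis. Payload 14.6 kg.
Tool frame: the origin (TCP) lies at the very end of the fingers, on their centre line; the grasp point (between the pads) lies 19 mm behind it; z points along the fingers, y is the line along which they close (so a half turn about z gives the same grasp; the last joint's range is limited). The gripper opens to 94 mm and grips with 3 to 60 N. Pads are 16 mm wide; open, the fingers measure 119 mm over their backs; the gripper's body (75 mm by 177 mm) begins 78 mm behind the grasp point.
Start: joints at [1.139, 0.3, 1.521, -0, 1.321, -0.067], TCP at [0.196, 0.514, 0.205] pointing down, gripper open.
Joint ranges: [-3.03, 3.03], [-0.79, 2.21], [0.23, 2.52], [-1.04, 4.18], [0, 3.07], [-2.55, 2.55]. Speed limits (rad/s): [2.22, 2.22, 2.57, 3.14, 3.14, 3.14].

INTERFACE

Orientations are given as [roll, pitch, yaw] about the fixed x, y, z axes, in that order (R = Rz(yaw) Ry(pitch) Rx(roll)).
In Python, from station import status, vision, order, silhouettes gives the robot as it stands. The module is installed in compiled form; this text tells all that it offers.
- The arm moves only by the shell command python3 -m pendant 'ROWS' [FORCE]. ROWS is JSON, one flat list of numbers, 7 for each row, row after row: the shift along the tool's x, y, z in units of 500 mm (1.0 is 500 mm), then the turn, a rotation vector about the tool's x, y, z in units of 90 degrees (1.0 is 90 degrees), then the opening, from -1 (shut) to 1 (fully open). A call has 1 to 12 rows; each row is the pose to reach, as a shift and turn from the pose commanded when the call began, along the tool's axes at that moment; what a row does not reach only later rows make up. A row lasts 1/10 s, in which the tool goes at most 50 mm and 8.59 degrees, less where a joint would pass 70% of its speed; a pose out of reach is approached as far as the arm can. A call with a number of a shift or a turn outside -1 to 1 is refused whole. A call with a gripper value outside its range is refused whole. The fingers move at their own pace and stop on an object; FORCE is the grip in N (left out, the last holds). Time passes only in rows, so rows that repeat a pose let the fingers close. It gives the time, the measured TCP pose, the force, the opening and the grip force at its end, in the units of the state.
- status.get_obs(): the state, without advancing time (a new reading comes with each control period).
- vision.camera(name): name is "scene" or "top" or "wrist"; returns a dict with "pixels" (420x560x3 uint8, red, green, blue), "K" (3x3 intrinsics, pixels), "k1" (the pictures are not rectified: a ray, as slopes to the right and down, at radius r is drawn at 1 + k1 r^2 times it, then the intrinsics apply), "R" (3x3) and "t" (3): a world point X has camera coordinates R X + t. Camera axes: x right, y down, z forward; pixel columns grow to the right and rows downward; lengths in m; the calibration is good to about 2 mm. A picture is of the moment at which its call begins. There is no depth.
- order.hand_in(): hands the job in; it is judged then, once.
Trained networks look in a picture, given as the dict that the camera call returned (one of the last four; its "shot" number tells which), for a name from the list of things; names that differ only in an ending like _2 or _b are one class to them, and where a whole thing is asked for, a point or a joint stands for the part that bears it (a point fixed in the world has none). Each returns a list of dicts, best first, with "score" (0 to 1); they miss things now and then, are a little off and sometimes report something else, mostly with a low value. They report only what shows in the picture. A call takes as long as a camera call.
- silhouettes(target, picture): "region" (420x560 bool, what is visible of it) and "extent" ([left, top, right, bottom] in pixels, round what is visible of it).
The state is a dict: "time_s": time; "qpos": joint angles; "joint_vel": joint speeds; "tau": joint torques, N m; "ee_pos": TCP position; "eef_rot": TCP orientation; "force": force on the tool from outside, world axes, zero at the start; "moment": the same for the moment, N m; "grip_width": finger opening in m; "grip_force": force on a finger pad.
Only numpy, scipy, OpenCV 4.12 (cv2) and the standard library are available. Lean on these libraries where they do the work, as an engineer would, in place of code of your own. Each camera call takes 0.05 s, during which the arm holds its last target. There are 200 camera calls.

TASK

Open the white plate keeper so that a colleague can reach the plates: squeeze the slide catch on its roof fully home first, then squeeze the rocker catch fully back to free the gate, then take the gate, which has an upright pull bar, and swing it past its detent until it stands wide open, about square to the front. The gate is sprung, so finish with the gripper still holding it wide open and still: the program ends while holding. Leave the label pack, the loose well plate and the pen undisturbed.

Things in the scene. Friction and masses are not known exactly. Their poses are not given: they have to be found in the camera images.
- keeper: White open-fronted box fixed to the desk, 150 deep (x) x 280 wide (y) x 120 mm high, well plates inside. Origin: centre of its underside; x points from the front (gate side, x = -75 mm) to the back, y left, z up. On its roof (z = 120 mm) stand two steel catches, each a moving tab and a fixed ear, upright plates 55 mm tall that face each other. Points below are given in keeper mm.
- slide_tab (a point): Moving tab of the slide catch (left half of the roof; tab and ear face along y; both 6 mm thick, 22 mm wide): mid-thickness, 46 mm above the roof, at (5, 42, 166) as found; slides 28 mm to +y, to its ear. Pinch tab and ear together from above, fingers outside both. A flat bar joins it to an upright guard plate, 12 mm wide, 55 mm tall, 6 mm thick, that moves with it.
- slide_ear (a point): Fixed ear of the slide catch, mid-thickness, 46 mm above the roof: (5, 80, 166). Outer width over tab and ear: 44 mm as found, 16 mm fully squeezed. Keep fingertips at least 22 mm above the roof on both catches, clear of the bars and the shaft.
- rocker_tab (a point): Moving tab (8 mm thick, 12 mm wide) of the rocker catch, near the roof's middle; tab in front, ear behind, facing along x: mid-thickness, 46 mm above the roof, at (-45, -30, 166) as found. The slide's guard plate stands 3 mm in front of it until the slide is home. Pinched to its ear it tips back about a shaft along y, 4 mm above the roof, whose hook, 55 mm to the right, then lets the gate go.
- rocker_ear (a point): Fixed ear (8 mm thick, 18 mm wide) of the rocker catch, mid-thickness, 46 mm above the roof: (-12, -30, 166). Outer width over tab and ear: 41 mm as found, about 22 mm fully squeezed. The guard plate is at y = -30 as found and at y = -2, x = -55 when the slide is home.
- pull_bar (a point): On the axis of the gate's upright pull bar, a round aluminium bar 14 mm thick, 38 mm in front of the gate, 126 mm from the hinge axis. Its free top is 158 mm above the desk, this point 140 mm. Gate shut: (-120, -35, 140). Upper standoff at 84 mm, gate's top edge at 113 mm. Pinch it from above; being round, it may turn between the fingers.
- gate_hinge (a point): Fixed point on the gate's upright hinge axis: (-82, 85, 140). The gate swings about it clockwise as seen from above, its free (right) end coming out to the front.
- slide (a joint): Slide catch: 0 m not squeezed, 0.028 m fully home beside its ear; about 4 N to move; stays where left.
- rocker (a joint): Rocker catch: 0 rad not squeezed, 0.5 rad fully back (the gate is free above about 0.25); about 4 N at the tab's top; stays where left. A finger cannot reach its tab until the slide is home.
- gate (a joint): Gate angle: 0 rad shut, 1.57 square to the front, 1.75 at its stop. A spring ball resists from about 0.25 to 0.6 rad (a few N at the bar), then eases the gate on to 0.95. A spring always pulls the gate shut (about 2 N at the bar when wide open); let go past the detent it falls back to about 0.86, before it to shut.
- label_pack: Bystander: yellow and red flat label packet, 58 x 85 x 16 mm, loose on the desk to the left. Origin: centre of its underside.
- well_plate: Bystander: clear white well plate, 86 x 128 x 16 mm, loose on the desk at the front right. Origin: centre of its underside.
- pen: Bystander: magenta pen, 140 mm long, 9 mm thick, loose on the desk to the left. Origin: centre of its underside.

How it is judged:
On the way, in this order (a step that is already met when the one before it is completed fails the run):
1. the slide catch is squeezed home while the rocker is still down and the gate shut (value of joint slide above 0.024 m and value of joint rocker below 0.12 rad and value of joint gate below 0.1 rad), for 0.2 s.
2. the rocker catch is squeezed back, slide still home, gate still shut (value of joint rocker above 0.38 rad and value of joint slide above 0.022 m and value of joint gate below 0.1 rad), for 0.2 s.
3. the gate is past its detent with the hand on it (value of joint gate above 1 rad and contact force between the fingers and gate above 0.5 N), for 0.1 s.
At the end, for the whole second after the job is handed in: Both catches still squeezed (slide over 22 mm, rocker over 0.33 rad); the gate stands open beyond 1.35 rad, still (under 0.15 rad/s), the gripper's fingers bearing on it with more than 1 N; the label pack, well plate and pen within 20 mm of where they were (value of joint gate above 1.35 rad and velocity of joint gate between -0.15 and 0.15 rad/s and contact force between the fingers and gate above 1 N and value of joint slide above 0.022 m and value of joint rocker above 0.33 rad and distance of each of label_pack, well_plate, pen from where it was at the start of the episode below 0.02 m); the arm keeps its last pose, push and grip.
It fails at once if a bystander is disturbed (distance of any of label_pack, well_plate, pen from where it was at the start of the episode above 0.03 m).
It also fails if it takes over 54 s, if anything falls off the work surface, if the arm or the gripper's body presses on something with over 40 N, if the wrist force passes 120 N, or if a joint passes its speed limit or range.

## Working session

There is one attempt and no reset: what is moved stays moved. The work goes in short steps, Python scripts to look and compute and a shell command to move; the robot and the scene stay as the last step left them, time stands still between calls to the robot, and variables do not carry over. Pictures are saved under pics/ and viewed, at most 10 in all, crops included, and the job is handed in when it is done.

```bash
mkdir -p pics
cat > h.py <<'E'
import numpy as np, cv2, json
from station import status, vision, order, silhouettes
from scipy.spatial.transform import Rotation as Ro
def und(c,uv):
    K=np.array(c["K"]);d=((uv[0]-K[0,2])/K[0,0],(uv[1]-K[1,2])/K[1,1]);d=np.array(d);p=d.copy()
    for _ in range(20): p=d/(1+c["k1"]*(p@p))
    return p
def proj(c,X):
    p=np.atleast_2d(X)@np.array(c["R"]).T+np.array(c["t"]);s=p[:,:2]/p[:,2:]
    s=s*(1+c["k1"]*(s**2).sum(1,keepdims=True));K=np.array(c["K"])
    return s*[K[0,0],K[1,1]]+K[:2,2]
def onz(c,uv,z):
    R=np.array(c["R"]);t=np.array(c["t"]);o=-R.T@t;d=R.T@np.append(und(c,uv),1);return o+d*(z-o[2])/d[2]
def save(c,n): cv2.imwrite("pics/"+n,np.ascontiguousarray(c["pixels"][:,:,::-1]))
E
python3 - <<'E'
from h import *
for n in("top","scene"):
    c=vision.camera(n);save(c,n+"0.png")
    print(n,np.round(c["K"],1).tolist(),c["k1"],np.round(-np.array(c["R"]).T@c["t"],3),np.round(c["R"],2).tolist())
    for k in("keeper","slide_tab","rocker_tab","pull_bar","slide_ear","rocker_ear","label_pack","well_plate","pen"):
        for s in silhouettes(k,c)[:2]: 
            ys,xs=np.nonzero(s["region"]);print(k,round(s["score"],2),s["extent"],xs.mean().round(),ys.mean().round())
print(status.get_obs())
E
```

```text
top [[388.3, 0.0, 278.1], [0.0, 388.3, 215.2], [0.0, 0.0, 1.0]] 0.027999768346030397 [0.373 0.136 1.019] [[0.02, -1.0, 0.03], [-0.99, -0.02, -0.17], [0.17, -0.03, -0.99]]
keeper 0.85 [276.6, 119.4, 400.8, 208.8] 339.0 161.0
slide_tab 0.59 [320.3, 143.4, 365.3, 181.2] 336.0 164.0
rocker_tab 0.53 [355.2, 158.5, 388.3, 187.1] 378.0 170.0
pull_bar 0.66 [308.0, 176.6, 383.5, 209.4] 346.0 192.0
pull_bar 0.5 [275.0, 117.4, 402.1, 208.6] 339.0 161.0
slide_ear 0.95 [276.8, 110.2, 404.0, 208.2] 339.0 161.0
rocker_ear 0.65 [280.8, 110.6, 404.7, 207.7] 339.0 161.0
label_pack 0.79 [174.7, 191.1, 211.2, 223.7] 194.0 208.0
label_pack 0.56 [355.8, 160.1, 390.0, 187.0] 378.0 169.0
well_plate 0.94 [364.7, 255.5, 421.2, 294.2] 393.0 272.0
pen 0.53 [118.5, 195.1, 172.6, 198.0] 147.0 196.0
scene [[427.6, 0.0, 276.6], [0.0, 427.6, 204.8], [0.0, 0.0, 1.0]] -0.03967819590431573 [-0.118  1.058  0.678] [[-0.83, -0.56, -0.0], [-0.24, 0.36, -0.9], [0.51, -0.75, -0.43]]
keeper 0.73 [226.2, 164.4, 289.2, 233.8] 258.0 202.0
slide_tab 0.46 [252.4, 170.1, 273.6, 187.9] 260.0 181.0
rocker_tab 0.42 [278.8, 170.6, 286.
[... 372 characters left out ...]
3.5, 279.6, 195.0, 310.5] 178.0 296.0
{'time_s': 1.0, 'qpos': array([ 1.13940556e+00,  2.99902685e-01,  1.52098037e+00, -4.96036431e-06,
        1.32068826e+00, -6.66099316e-02]), 'joint_vel': array([-0.00074862, -0.00061014,  0.00080611, -0.00117821,  0.00031997,
        0.00058696]), 'tau': array([ 1.57340000e-03, -5.31674266e+01, -3.52919877e+01,  7.09230895e-02,
        2.11868179e-02, -2.53131498e-05]), 'ee_pos': array([0.1962192 , 0.51380899, 0.20545242]), 'eef_rot': array([3.14157168e+00, 6.21571968e-06, 2.77681304e+00]), 'force': array([ 0.11625728, -0.42114262, -0.42732625]), 'moment': array([0.05998376, 0.03586371, 0.0213979 ]), 'grip_force': 0.0, 'grip_width': 0.09427735524221449}
```

Run:
```python
import cv2
a=cv2.imread("pics/top0.png")[95:225,260:420];cv2.imwrite("pics/top0c.png",cv2.resize(a,None,fx=4.6,fy=4.6,interpolation=cv2.INTER_CUBIC))
a=cv2.imread("pics/scene0.png")[150:320,150:380];cv2.imwrite("pics/sc0c.png",cv2.resize(a,None,fx=3.4,fy=3.4,interpolation=cv2.INTER_CUBIC))
```

```text
(no output)
```

View pics/top0c.png

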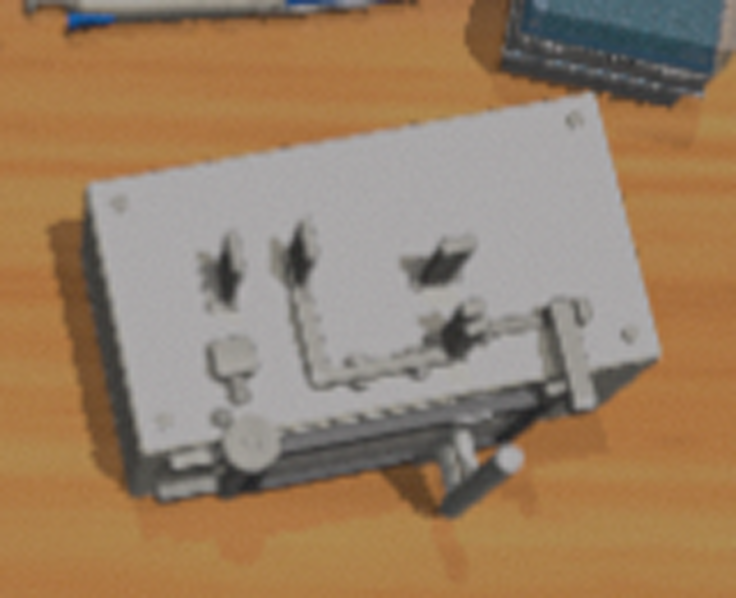

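View pics/sc0c.png

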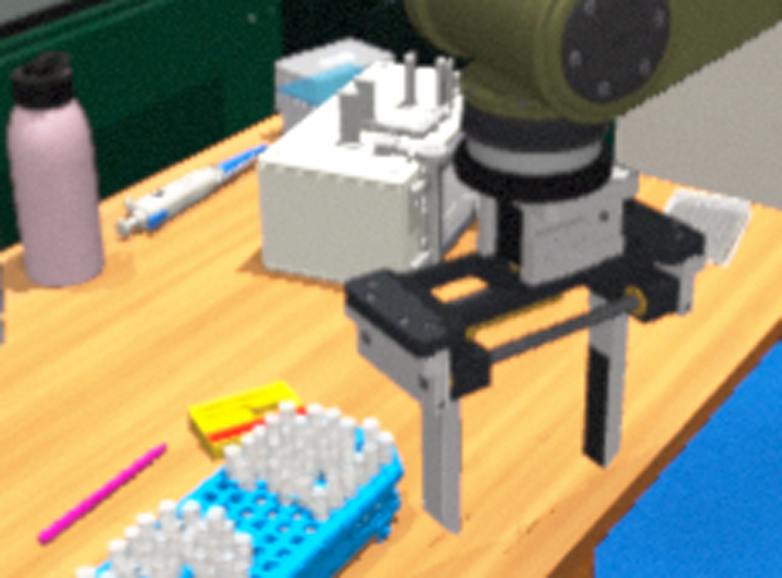

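Top crop: roof corners (×4.6 crop) at about (90,185), (597,93), (660,357), (140,455); slide ear/tab tops near (235,237)/(310,225), rocker ear/tab tops near (462,243)/(470,306), pull bar top (510,458). Scene: bottle and tube rack are left of the keeper. Fit the keeper pose.

```bash
cat >> h.py <<'E'
from scipy.optimize import least_squares
def W(kp,P):
    P=np.atleast_2d(P)/1000.;c,s=np.cos(kp[2]),np.sin(kp[2]);return np.c_[kp[0]+c*P[:,0]-s*P[:,1],kp[1]+s*P[:,0]+c*P[:,1],P[:,2]]
E
python3 - <<'E'
from h import *
c=vision.camera("top")
P=np.array([[75,140,120],[75,-140,120],[-75,-140,120],[-75,140,120],[5,80,175],[5,42,175],[-12,-30,175],[-45,-30,175],[-120,-35,158]],float)
uv=np.array([[90,185],[597,93],[660,357],[140,455],[235,247],[308,232],[462,243],[470,306],[510,458]])/4.6-.4+[260,95]
f=lambda p:(proj(c,W(p,P))-uv).ravel()
for idx in (range(4),range(9)):
    idx=list(idx);g=lambda p:(proj(c,W(p,P[idx]))-uv[idx]).ravel()
    r=least_squares(g,[.6,0,.1],loss="soft_l1");print(r.x,np.round(g(r.x).reshape(-1,2),1).tolist())
k=r.x;json.dump(k.tolist(),open("kp.json","w"))
for n,p in dict(slidemid=[5,64,166],rockmid=[-30,-30,166],bar=[-120,-35,140],hinge=[-82,85,140],open=[-202,123,140]).items(): print(n,W(k,p).round(4),np.hypot(*W(k,p)[0,:2]).round(3))
for n in("label_pack","well_plate","pen"):
    s=silhouettes(n,c)[0];e=s["extent"];print(n,onz(c,((e[0]+e[2])/2,(e[1]+e[3])/2),.016).round(3),onz(c,e[:2],.016).round(3),onz(c,e[2:],.016).round(3))
# refine with keeper silhouettes in scene too
c2=vision.camera("scene");print(proj(c2,W(k,[[75,140,120],[-75,140,120],[75,140,0],[-75,140,0]])).round(1).tolist())
E
```

```text
[ 0.68171206 -0.0377511   0.21092739] [[-1.1, -0.4], [-0.1, -0.1], [0.9, 0.3], [0.2, 0.1]]
[ 0.68330538 -0.03790554  0.2087957 ] [[-1.0, -1.2], [0.1, -0.6], [0.9, -0.2], [0.1, -0.7], [-0.0, 0.7], [0.4, 1.0], [-0.8, 0.2], [0.7, 0.2], [-0.4, 0.1]]
slidemid [[0.6749 0.0257 0.166 ]] 0.675
rockmid [[ 0.6602 -0.0735  0.166 ]] 0.664
bar [[ 0.5732 -0.097   0.14  ]] 0.581
hinge [[0.5855 0.0283 0.14  ]] 0.586
open [[0.4602 0.0406 0.14  ]] 0.462
label_pack [0.553 0.33  0.016] [0.597 0.38  0.016] [0.509 0.28  0.016]
well_plate [ 0.4   -0.192  0.016] [ 0.454 -0.116  0.016] [ 0.347 -0.267  0.016]
pen [0.586 0.459 0.016] [0.592 0.527 0.016] [0.579 0.392 0.016]
[[224.9, 195.3], [267.7, 202.6], [226.9, 228.2], [268.2, 236.5]]
```

```bash
cat >> h.py <<'E'
kp=json.load(open("kp.json"))
def go(P,yaw_k,z=None):
    "rows values from current pose to keeper point P (TCP), tool yaw relative to keeper"
    o=status.get_obs();R=Ro.from_euler("xyz",o["eef_rot"]);T=Ro.from_euler("xyz",[np.pi,0,kp[2]+yaw_k])
    X=W(kp,P)[0];d=R.inv().apply(X-o["ee_pos"])/.5;r=(R.inv()*T).as_rotvec()/(np.pi/2)
    print("target",X.round(4),"shift",d.round(4),"turn",r.round(4),"w",round(o["grip_width"],4),"t",o["time_s"])
E
python3 - <<'E'
from h import *
c=vision.camera("scene");print("bottle",onz(c,(163,232),0))
go([5,75,240],np.pi);go([5,75,149],np.pi)
E
```

```text
bottle [0.88563194 0.25214484 0.        ]
target [0.6727 0.0365 0.24  ] shift [-1.2307 -0.5518 -0.0691] turn [-0.      0.     -0.3652] w 0.094 t 1.3
target [0.6727 0.0365 0.149 ] shift [-1.2307 -0.5518  0.1129] turn [-0.      0.     -0.3652] w 0.094 t 1.3
```

```bash
python3 -m pendant '[-0.9,-0.4,-0.07,0,0,-0.365,1,-0.9,-0.4,-0.07,0,0,-0.365,1,-0.9,-0.4,-0.07,0,0,-0.365,1,-0.9,-0.4,-0.07,0,0,-0.365,1,-0.9,-0.4,-0.07,0,0,-0.365,1,-0.9,-0.4,-0.07,0,0,-0.365,1,-0.9,-0.4,-0.07,0,0,-0.365,1,-0.9,-0.4,-0.07,0,0,-0.365,1,-0.9,-0.4,-0.07,0,0,-0.365,1,-0.9,-0.4,-0.07,0,0,-0.365,1,-0.9,-0.4,-0.07,0,0,-0.365,1,-0.9,-0.4,-0.07,0,0,-0.365,1]' 20
python3 -c "
from h import *
go([5,75,240],np.pi)"
```

```text
time_s: 2.5
ee_pos: [0.546, 0.1652, 0.24]
eef_rot: [-3.142, -0.001, -2.936]
force: [-0.5, 1.4, -0.6]
grip_width: 0.094
grip_force: 0.0
target [0.6727 0.0365 0.24  ] shift [-0.1953 -0.3037 -0.    ] turn [ 0.     -0.0003 -0.0018] w 0.094 t 2.5
```

```bash
python3 -m pendant '[-0.195,-0.304,0,0,0,-0.002,1,-0.195,-0.304,0,0,0,-0.002,1,-0.195,-0.304,0,0,0,-0.002,1,-0.195,-0.304,0,0,0,-0.002,1,-0.195,-0.304,0,0,0,-0.002,1,-0.195,-0.304,0,0,0,-0.002,1]' 20
python3 - <<'E'
from h import *
go([5,75,149],np.pi)
c=vision.camera("wrist")
P=[[5,80,175],[5,42,175],[-12,-30,175],[-45,-30,175],[-75,140,120],[-120,-35,158]]
im=np.ascontiguousarray(c["pixels"][:,:,::-1])
for p in proj(c,W(kp,P)): print(p.round()); cv2.circle(im,tuple(int(v) for v in p.round()),4,(0,0,255),1)
cv2.imwrite("pics/w1.png",im)
E
```

```text
time_s: 3.1
ee_pos: [0.6716, 0.0394, 0.24]
eef_rot: [3.141, -0.001, -2.929]
force: [-0.9, 0.8, -0.4]
grip_width: 0.094
grip_force: 0.0
target [0.6727 0.0365 0.149 ] shift [-0.001  -0.0062  0.182 ] turn [ 0.0003 -0.0005  0.0023] w 0.094 t 3.1
[278. 224.]
[225. 224.]
[121. 200.]
[116. 152.]
[353. 110.]
[109.  39.]
```

View pics/w1.png

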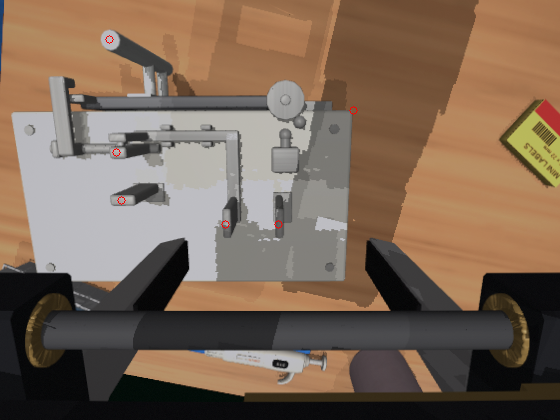

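The overlay agrees within ~1–2 px: slide ear top (278,224), tab (226,224), rocker ear/tab (121,200)/(116,152), and bar top (109,39). Descending.

```bash
python3 -m pendant '[0,-0.005,0.09,0,0,0.002,1,0,-0.005,0.09,0,0,0.002,1,0,-0.005,0.182,0,0,0.002,1,0,-0.005,0.182,0,0,0.002,1,0,-0.005,0.182,0,0,0.002,1,0,-0.005,0.182,0,0,0.002,1]' 20
python3 -c "
from h import *
go([5,75,149],np.pi)"
```

```text
time_s: 3.75
ee_pos: [0.6734, 0.0359, 0.1525]
eef_rot: [-3.141, 0.003, -2.933]
force: [0.8, -0.2, -0.4]
grip_width: 0.0942
grip_force: 0.0
target [0.6727 0.0365 0.149 ] shift [0.0012 0.0015 0.0071] turn [-0.0004  0.002   0.0002] w 0.0942 t 3.75
```

```bash
python3 -m pendant '[0,0,0.005,0,0,0,-1,0,0,0.005,0,0,0,-1,0,0,0.005,0,0,0,-1,0,0,0.005,0,0,0,-1,0,0,0.005,0,0,0,-1,0,0,0.005,0,0,0,-1,0,0,0.005,0,0,0,-1,0,0,0.005,0,0,0,-1,0,0,0.005,0,0,0,-1,0,0,0.005,0,0,0,-1,0,0,0.005,0,0,0,-1,0,0,0.005,0,0,0,-1]' 20
```

```text
time_s: 4.95
ee_pos: [0.6725, 0.0363, 0.147]
eef_rot: [3.141, -0.0, -2.932]
force: [-1.8, 4.3, 3.9]
grip_width: 0.0156
grip_force: 20.0
```

Width 15.6 mm: the slide is home. Open, rise, then go to the rocker.

```bash
python3 -m pendant '[0,0,0,0,0,0,-1,0,0,0,0,0,0,1,0,0,0,0,0,0,1,0,0,0,0,0,0,1,0,0,0,0,0,0,1,0,0,0,0,0,0,1,0,0,-0.18,0,0,0,1,0,0,-0.18,0,0,0,1,0,0,-0.18,0,0,0,1,0,0,-0.18,0,0,0,1]' 20
python3 -c "
from h import *
go([-20.6,-30,237],np.pi/2)"
```

```text
time_s: 5.95
ee_pos: [0.6728, 0.0354, 0.2373]
eef_rot: [-3.141, 0.001, -2.933]
force: [0.5, 0.5, -0.9]
grip_width: 0.0844
grip_force: 0.0
target [ 0.6694 -0.0715  0.237 ] shift [ 0.0509 -0.2078  0.0007] turn [4.000e-04 7.000e-04 9.998e-01] w 0.0844 t 5.95
```

```bash
python3 -m pendant '[0.051,-0.208,0,0,0,1,1,0.051,-0.208,0,0,0,1,1,0.051,-0.208,0,0,0,1,1,0.051,-0.208,0,0,0,1,1,0.051,-0.208,0,0,0,1,1,0.051,-0.208,0,0,0,1,1,0.051,-0.208,0,0,0,1,1,0.051,-0.208,0,0,0,1,1,0.051,-0.208,0,0,0,1,1,0.051,-0.208,0,0,0,1,1,0.051,-0.208,0,0,0,1,1,0.051,-0.208,0,0,0,1,1]' 20
python3 - <<'E'
from h import *
go([-20.6,-30,154],np.pi/2)
c=vision.camera("wrist")
P=[[5,80,175],[5,70,175],[-12,-30,175],[-45,-30,175],[-55,-2,175],[-120,-35,158]]
im=np.ascontiguousarray(c["pixels"][:,:,::-1])
for p in proj(c,W(kp,P)): print(p.round()); cv2.circle(im,tuple(int(v) for v in p.round()),4,(0,0,255),1)
cv2.imwrite("pics/w2.png",im)
E
```

```text
time_s: 7.15
ee_pos: [0.6688, -0.0715, 0.2351]
eef_rot: [-3.139, -0.001, 1.778]
force: [-0.3, -0.9, -0.2]
grip_width: 0.0941
grip_force: 0.0
target [ 0.6694 -0.0715  0.154 ] shift [-0.0004  0.0016  0.1621] turn [-0.0017 -0.0006 -0.0008] w 0.0941 t 7.15
[320.  56.]
[319.  73.]
[291. 226.]
[244. 226.]
[228. 186.]
[145. 226.]
```

View pics/w2.png

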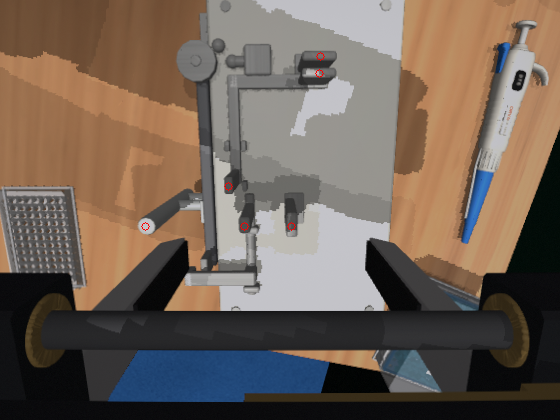

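The overlay matches: slide tab sits beside its ear (320,65), the guard has moved clear to (228,186), rocker tab/ear are at (244,226)/(291,226). Descend and squeeze.

```bash
python3 -m pendant '[0,0.001,0.08,0,0,0,1,0,0.001,0.08,0,0,0,1,0,0.001,0.162,0,0,0,1,0,0.001,0.162,0,0,0,1,0,0.001,0.162,0,0,0,1,0,0.001,0.162,0,0,0,1]' 20
python3 -m pendant '[0,0,0,0,0,0,-1,0,0,0,0,0,0,-1,0,0,0,0,0,0,-1,0,0,0,0,0,0,-1,0,0,0,0,0,0,-1,0,0,0,0,0,0,-1,0,0,0,0,0,0,-1,0,0,0,0,0,0,-1,0,0,0,0,0,0,-1,0,0,0,0,0,0,-1,0,0,0,0,0,0,-1,0,0,0,0,0,0,-1]' 20
```

```text
time_s: 7.8
ee_pos: [0.6704, -0.0716, 0.1584]
eef_rot: [3.139, 0.001, 1.78]
force: [0.1, -0.7, -0.2]
grip_width: 0.0935
grip_force: 0.0
time_s: 9.0
ee_pos: [0.671, -0.0712, 0.1554]
eef_rot: [3.138, 0.0, 1.78]
force: [14.3, 1.9, -8.3]
grip_width: 0.0235
grip_force: 19.9
```

```bash
python3 -m pendant '[0,0,0,0,0,0,-1,0,0,0,0,0,0,-1,0,0,0,0,0,0,-1,0,0,0,0,0,0,1,0,0,0,0,0,0,1,0,0,0,0,0,0,1,0,0,0,0,0,0,1,0,0,-0.17,0,0,0,1,0,0,-0.17,0,0,0,1,0,0,-0.17,0,0,0,1,0,0,-0.17,0,0,0,1,0,0,-0.17,0,0,0,1]' 20
python3 - <<'E'
from h import *
go([-120,-35,205],np.pi/2);go([-120,-35,122],np.pi/2)
c=vision.camera("wrist")
P=[[5,70,175],[-12,-30,175],[-45,-30,175],[-55,-2,175],[-120,-35,158]]
P+=[[-45+51*np.sin(a),-30,124+51*np.cos(a)] for a in(.3,.5)]
im=np.ascontiguousarray(c["pixels"][:,:,::-1])
for p in proj(c,W(kp,P)): print(p.round()); cv2.circle(im,tuple(int(v) for v in p.round()),2,(0,0,255),1)
cv2.imwrite("pics/w3.png",cv2.resize(im[20:300,100:400],None,fx=2,fy=2))
E
```

```text
time_s: 10.2
ee_pos: [0.6693, -0.0714, 0.2395]
eef_rot: [-3.14, -0.001, 1.779]
force: [-0.0, -0.2, 0.4]
grip_width: 0.0917
grip_force: 0.0
target [ 0.5732 -0.097   0.205 ] shift [-0.0103 -0.1986  0.0694] turn [-0.0012 -0.0005 -0.0002] w 0.0917 t 10.2
target [ 0.5732 -0.097   0.122 ] shift [-0.0104 -0.1983  0.2354] turn [-0.0012 -0.0005 -0.0002] w 0.0917 t 10.2
[318.  74.]
[290. 224.]
[243. 224.]
[228. 185.]
[147. 224.]
[265. 223.]
[278. 222.]
```

View pics/w3.png

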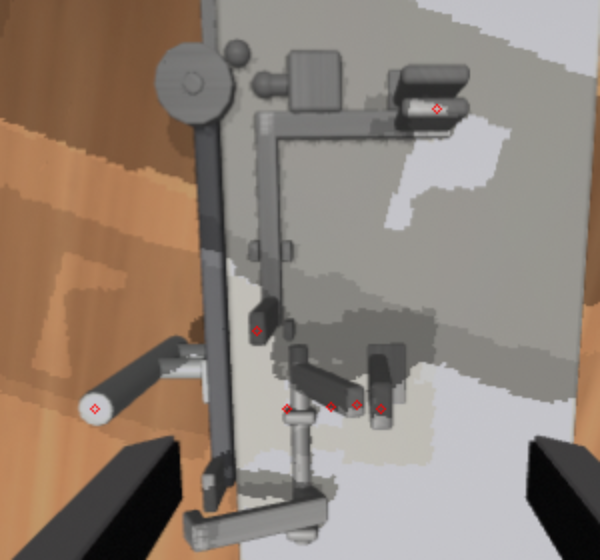

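Rocker top sits at its 0.5 rad mark (crop 357,405) and the hook is lifted; the bar top (95,408) matches the overlay. Go to the bar with a 44 mm opening.

```bash
python3 -m pendant '[-0.01,-0.199,0,0,0,0,-0.06,-0.01,-0.199,0,0,0,0,-0.06,-0.01,-0.199,0,0,0,0,-0.06,-0.01,-0.199,0,0,0,0,-0.06,-0.01,-0.199,0.15,0,0,0,-0.06,-0.01,-0.199,0.15,0,0,0,-0.06,-0.01,-0.199,0.234,0,0,0,-0.06,-0.01,-0.199,0.234,0,0,0,-0.06,-0.01,-0.199,0.234,0,0,0,-0.06,-0.01,-0.199,0.234,0,0,0,-0.06]' 30
python3 -m pendant '[0,0,0,0,0,0,-1,0,0,0,0,0,0,-1,0,0,0,0,0,0,-1,0,0,0,0,0,0,-1,0,0,0,0,0,0,-1,0,0,0,0,0,0,-1,0,0,0,0,0,0,-1]' 30
python3 - <<'E'
from h import *
o=status.get_obs();p=o["ee_pos"];R=Ro.from_euler("xyz",o["eef_rot"]);H=W(kp,[-82,85,0])[0];r0=(p-H)[:2]
print("r",np.hypot(*r0),"yawk",o["eef_rot"][2]-kp[2])
for a in np.arange(.1,1.61,.1):
    A=np.array([[np.cos(a),np.sin(a)],[-np.sin(a),np.cos(a)]]);d=np.append(H[:2]+A@r0-p[:2],0);print(round(a,1),(R.inv().apply(d)/.5).round(3),"turn",round(a/(np.pi/2),3))
E
```

```text
time_s: 11.25
ee_pos: [0.5748, -0.0971, 0.1261]
eef_rot: [3.139, 0.001, 1.78]
force: [0.0, -1.0, 0.4]
grip_width: 0.0445
grip_force: 0.0
time_s: 11.95
ee_pos: [0.5736, -0.097, 0.1242]
eef_rot: [3.141, 0.0, 1.779]
force: [0.5, 0.4, 3.2]
grip_width: 0.0137
grip_force: 30.0
r 0.1257928208745949 yawk 1.5705585877043045
0.1 [ 0.009 -0.024 -0.   ] turn 0.064
0.2 [ 0.02  -0.046 -0.   ] turn 0.127
0.3 [ 0.033 -0.068 -0.   ] turn 0.191
0.4 [ 0.048 -0.088 -0.   ] turn 0.255
0.5 [ 0.065 -0.106 -0.   ] turn 0.318
0.6 [ 0.084 -0.122 -0.   ] turn 0.382
0.7 [ 0.105 -0.137 -0.   ] turn 0.446
0.8 [ 0.127 -0.149 -0.   ] turn 0.509
0.9 [ 0.15 -0.16 -0.  ] turn 0.573
1.0 [ 0.174 -0.168 -0.   ] turn 0.637
1.1 [ 0.198 -0.173 -0.   ] turn 0.7
1.2 [ 0.223 -0.176 -0.   ] turn 0.764
1.3 [ 0.248 -0.176 -0.   ] turn 0.828
1.4 [ 0.273 -0.174 -0.   ] turn 0.891
1.5 [ 0.298 -0.17  -0.   ] turn 0.955
1.6 [ 0.322 -0.163 -0.   ] turn 1.019
```

Bar gripped (13.7 mm). Swing along the arc.

```bash
python3 -m pendant '[0.009,-0.024,0,0,0,0.064,-1,0.02,-0.046,0,0,0,0.127,-1,0.033,-0.068,0,0,0,0.191,-1,0.048,-0.088,0,0,0,0.255,-1,0.065,-0.106,0,0,0,0.318,-1,0.084,-0.122,0,0,0,0.382,-1,0.105,-0.137,0,0,0,0.446,-1,0.127,-0.149,0,0,0,0.509,-1,0.15,-0.16,0,0,0,0.573,-1,0.174,-0.168,0,0,0,0.637,-1,0.198,-0.173,0,0,0,0.7,-1,0.198,-0.173,0,0,0,0.7,-1]' 30
python3 - <<'E'
from h import *
o=status.get_obs();p=o["ee_pos"];R=Ro.from_euler("xyz",o["eef_rot"]);H=W(kp,[-82,85,0])[0];v=Ro.from_euler("z",-kp[2]).apply(p-H)
a0=np.arctan2(-38,-120)-0;a0=np.arctan2(-120,-38);now=a0-np.arctan2(v[1],v[0]);now=(now+np.pi)%(2*np.pi)-np.pi
print("gate",now,"r",np.hypot(*v[:2]),o["eef_rot"])
for a in np.arange(1.2,1.61,.1):
    X=H+Ro.from_euler("z",kp[2]+a0-a).apply([.1258,0,0]);X[2]=p[2];print(round(a,1),(R.inv().apply(X-p)/.5).round(3),"turn",round((a-now)/(np.pi/2),3))
E
```

```text
time_s: 13.15
ee_pos: [0.4689, -0.017, 0.1243]
eef_rot: [3.14, -0.002, 0.677]
force: [8.1, 1.4, -3.9]
grip_width: 0.0132
grip_force: 30.0
gate 1.1029014123704863 r 0.12502971860288667 [ 3.14010150e+00 -2.36688885e-03  6.77016255e-01]
1.2 [ 0.007 -0.023 -0.   ] turn 0.062
1.3 [ 0.018 -0.046 -0.   ] turn 0.125
1.4 [ 0.031 -0.067 -0.   ] turn 0.189
1.5 [ 0.047 -0.087 -0.   ] turn 0.253
1.6 [ 0.064 -0.106 -0.   ] turn 0.316
```

```bash
python3 -m pendant '[0.007,-0.023,0,0,0,0.062,-1,0.018,-0.046,0,0,0,0.125,-1,0.031,-0.067,0,0,0,0.189,-1,0.047,-0.087,0,0,0,0.253,-1,0.055,-0.096,0,0,0,0.284,-1,0.055,-0.096,0,0,0,0.284,-1,0.055,-0.096,0,0,0,0.284,-1,0.055,-0.096,0,0,0,0.284,-1,0.055,-0.096,0,0,0,0.284,-1,0.055,-0.096,0,0,0,0.284,-1]' 30
python3 - <<'E'
from h import *
c=vision.camera("wrist");save(c,"w4.png");c=vision.camera("top");
a=c["pixels"][90:310,100:430,::-1];cv2.imwrite("pics/t4.png",cv2.resize(np.ascontiguousarray(a),None,fx=2.4,fy=2.4))
p=status.get_obs()["ee_pos"];H=W(kp,[-82,85,0])[0];v=Ro.from_euler("z",-kp[2]).apply(p-H);print((np.arctan2(-120,-38)-np.arctan2(v[1],v[0]))%(2*np.pi),np.hypot(*v[:2]))
for n in("label_pack","well_plate","pen"):
    for s in silhouettes(n,c)[:1]: print(n,s["score"],s["extent"])
E
```

```text
time_s: 14.15
ee_pos: [0.4609, 0.0363, 0.1243]
eef_rot: [3.14, -0.004, 0.234]
force: [11.9, -1.9, -4.9]
grip_width: 0.0132
grip_force: 30.0
1.5371925242143192 0.12481933306319144
label_pack 0.98 [179.2, 192.7, 210.2, 224.9]
well_plate 0.94 [374.1, 255.6, 419.2, 292.6]
pen 0.63 [116.8, 194.0, 173.9, 201.7]
```

View pics/t4.png

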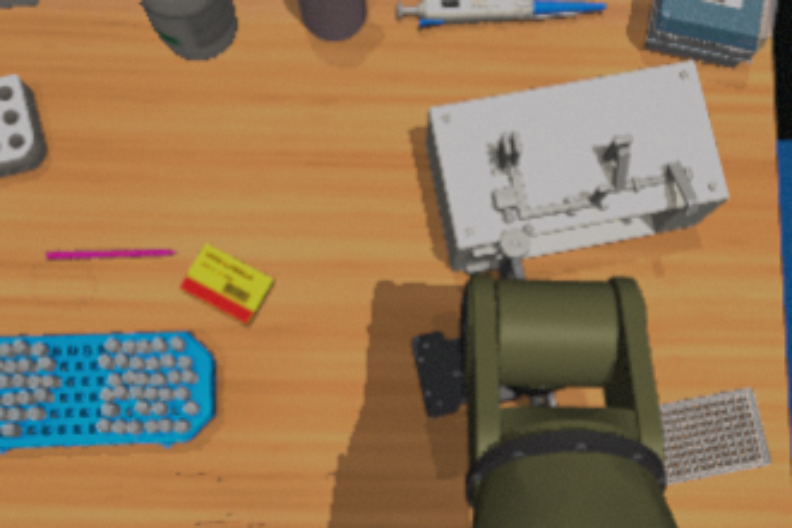

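View pics/w4.png

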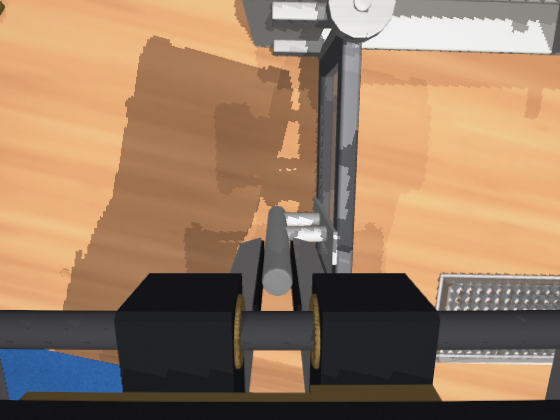

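The top view shows the gate edge-on at (515,265) leaving square to the front, with the packet (228,284), pen and plate in place and both catches still squeezed. The wrist view shows the bar pinched between the fingers at (278,270). Handing in while holding.

```bash
python3 -c "
from station import order
print(order.hand_in())"
```

```text
the job is handed in; nothing more can be done
None
```

I squeezed the slide catch home, then the rocker catch back, and swung the gate to about 1.54 rad. I handed in with the gripper still holding it open, and the label pack, well plate and pen looked undisturbed in the last picture; no verdict came back.

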